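Slide the tool till past its spring catch

ROBOT

A 6-joint arm with a two-finger parallel gripper is mounted at the origin on the work surface. World frame = base frame: x ahead of the robot, y to its left, z up, the work surface at z = 0. Lengths are in m, angles in rad, forces in N, time in s.
With the tool pointing down it reaches from about 0.275 to 0.775 m from the base axis. Payload 14.6 kg.
Tool frame: the origin (TCP) lies at the very end of the fingers, on their centre line; the grasp point (between the pads) lies r.pinch_z behind it (r.pinch_z is the distance from the TCP to the grasp point, in m); x points along the fingers, y is the direction in which the jaws open and shut, and the axes are right-handed (so a half turn about x gives the same grasp; the last joint's range is limited). The gripper opens to 85 mm and grips with 20 to 120 N. Pads are 22 mm wide; open, the fingers measure 114 mm over their backs; the gripper's body (76 mm by 85 mm) begins 54 mm behind the grasp point. The pads swing forward as they close: fully open they stand 13 mm farther back than shut.
Start: joints at [-1.416, 0.263, -0.048, 1.259, 0, 1.415], TCP at [0.16, -0.5, 0.231] pointing down, gripper open.
Joint ranges: [-2.65, 2.65], [-0.89, 1.7], [-1.18, 1.37], [-2.13, 2.11], [-1.35, 1.29], [-3.14, 3.14]. Speed limits (rad/s): [1.89, 1.89, 2.57, 2.79, 3.14, 3.14].

INTERFACE

Orientations are given as a 3x3 rotation matrix whose columns are the frame's x, y, z axes.
In Python, from workcell import r gives the robot as it stands.
- The arm moves only by the tool move_arm, never from a script. Its argument "moves" is a list of rows, each an object of numbers: "x", "y", "z": the shift along the tool's x, y, z in cm; "wx", "wy", "wz": the turn, a rotation vector about the tool's x, y, z in rad; "hand": the opening, from 0 (shut) to 1 (fully open). A call has 1 to 20 rows; each row shifts and turns the commanded pose from where the row before left it, along the tool's axes as they then stand; what a row does not reach is not made up. A row lasts 1/10 s, in which the tool goes at most 50 mm and 8.59 degrees, less where a joint would pass 70% of its speed; a pose out of reach is approached as far as the arm can. A call is refused whole if a number of a shift passes 5 or a number of a turn 0.15, either way. A call with a gripper value outside its range is refused whole. The fingers move at their own pace and stop on an object; the grip force is fixed at half the most. Time passes only in rows, so rows that do not move let the fingers close. It gives the time, the measured TCP pose, the force and the opening at its end, in the units of the state.
- r.sense(): the state, without advancing time (a new reading comes with each control period).
- r.snapshot(name): name is "side" or "top" or "wrist"; returns the picture (400x640x3 uint8, blue, green, red); there is no depth.
- r.camera_model(name): a dict with "fx", "fy", "cx", "cy" (pixels), "world_from_camera" (4x4, takes a point from camera to world coordinates). Camera axes: x right, y up, looking along -z (the intrinsics and any distortion apply to the point x, -y, -z); pixel columns grow to the right and rows downward; lengths in m; the calibration is good to about 2 mm. The wrist camera is an equidistant fisheye: a pixel r from the principal point sees the ray r / f radians off the axis. A picture is of the moment at which its call begins: read the wrist's pose just before it. camera_model takes no time and is no camera call; for the wrist camera it gives the pose at the moment of the call.
- r.finish_job(): hands the job in, once; it reports no verdict.
The state is a dict: "clock": time; "joint_positions": joint angles; "joint_velocities": joint speeds; "tau": joint torques, N m; "tool_pos": TCP position; "eef_rot": TCP orientation; "wrist_force": force on the tool from outside, world axes, zero at the start; "torque": the same for the moment, N m; "grip_width": opening from 0.0 (shut) to 1.0 (fully open).
Only numpy, scipy, OpenCV 4.12 (cv2) and the standard library are available. Lean on these libraries where they do the work, as an engineer would, in place of code of your own. Each camera call takes 0.05 s, during which the arm holds its last target.

TASK

The blue till full of hand tools is locked at one end of the open tool chest by a spring catch with a red button. Hold the button down with a fingertip while you push the till away from it past the catch, push the till on along its runners until it stands fully against the far end wall of the chest, and then move clear of everything. Do not lift the till off its runners, and leave the wax jar, tape measure, pliers and screwdriver where they are.

Things in the scene. Friction and masses are not known exactly. Their poses are not given: they have to be found in the camera images.
- chest: Open-topped plywood tool chest, fixed, 440 mm (x) x 270 (y) x 140 high, walls 10; origin: centre of its underside, z up. +x is the way the till slides open. Inside at the -x end a low shelf (79 mm along x, top 54 mm above origin) carries catch, jar and tape measure. Along the side walls two runners, tops 85 mm above origin, carry the till over the deep well.
- till: Blue plastic tray of hand tools, 190 mm (x) x 244 x 45 high, 1.0 to 1.6 kg, lying loose on the runners with 3 mm play to each side wall; origin: centre of its underside; x is the way it slides. It takes about 5 to 15 N to slide. No tool in it stands above its rim. Under its tail wall hangs a steel lip 4 mm thick, 6 mm deep, hooked behind the nose of the catch.
- till_tail (a point): Middle of the outer face of the till's tail wall, the flat blue wall facing the red button; 30 mm above the till's underside, 15 mm below its rim; same axes as the till. In the chest's frame it is at x = -0.1295 locked and x = +0.0200 when the till rests against the far end wall: 150 mm of travel.
- far_wall (a point): Middle of the inner face of the chest's far (+x) end wall, 115 mm above the chest's underside: where the front wall of the fully opened till comes to rest.
- catch_top (a point): Centre of the flat top of the red round push button of the catch, 24 mm in diameter, on the chest's centre line, 15 mm from the till's tail wall (2.5 to 3 mm of air between button and wall). At rest 111 mm above the chest's underside, 19 mm below the till's rim; moves with the button. A steel bracket stands round it on three sides, 17 mm lower than the resting button.
- catch (a joint): How far the red button is pressed down, m: 0 at rest, 0.009 fully down; spring 1.5 N at first, 4.5 N fully down. From 0.006 on, the nose lets the till's lip pass over it; locked, the till moves only about 1 mm. After 6 mm of till travel with the button down the lip itself keeps the nose down; after about 25 mm it has passed and the button, if free, springs up.
- wax_jar: Glass jar with brass lid, 42 mm in diameter, 48 mm high, standing loose on the chest's end shelf to one side of the catch; origin: centre of its underside. To be left alone.
- tape_measure: Yellow tape measure, 52 x 32 x 50 mm high, standing loose on the end shelf to the other side of the catch; origin: centre of its underside. To be left alone.
- pliers: Pliers with yellow handles, 170 mm long, 20 mm high, lying loose on the bench beside the chest; origin: under the middle, near the joint. To be left alone.
- screwdriver: Screwdriver with green handle, 200 mm long, 26 mm thick, lying loose on the bench beside the chest; origin: under its middle. To be left alone.

How it is judged:
By the outcome, as a careful person would: the job done as asked, in the order asked, and still so for the second after the job is handed in, with the robot touching nothing.
It also fails if it takes over 35 s, if anything falls off the work surface, if the arm or the gripper's body presses on something with over 40 N, if the wrist force passes 120 N, or if a joint passes its speed limit or range.

## Working session

There is one attempt and no reset: what is moved stays moved. The work goes in short steps, Python scripts to look and compute and a tool call to move; the robot and the scene stay as the last step left them, time stands still between calls to the robot, and variables do not carry over. Pictures are saved under pics/ and viewed, and the job is handed in when it is done.

Besides the shell and the picture viewer there is one more tool, called after "Call:" by a JSON object that holds its "method" and its "body". move_arm: Moves the arm, as the interface text tells. Its arguments: {"type":"object","properties":{"moves":{"type":"array","items":{"type":"object","properties":{"x":{"type":"number"},"y":{"type":"number"},"z":{"type":"number"},"wx":{"type":"number"},"wy":{"type":"number"},"wz":{"type":"number"},"hand":{"type":"number"}}}}},"required":["moves"]}

```bash
mkdir -p pics; ls
python3 - <<'E'
from workcell import r
import cv2,numpy as np
print(r.pinch_z, r.sense())
for n in("top","side"):
    cv2.imwrite(f"pics/{n}0.png",r.snapshot(n)); m=r.camera_model(n); print(n,m)
E
```

```text
pics
0.0187 {'clock': 0.0, 'joint_positions': array([-1.41629972e+00,  2.63535148e-01, -4.89373131e-02,  1.25936517e+00,
        2.45287497e-05,  1.41548746e+00]), 'joint_velocities': array([ 0.00069627, -0.00030825,  0.0023381 ,  0.00021539,  0.00053055,
        0.0005511 ]), 'tau': array([-7.39620773e-04, -6.37608933e+01,  3.84564543e+01,  1.34561947e-02,
       -2.96309117e-04, -1.99416087e-05]), 'tool_pos': array([ 0.16001557, -0.49974838,  0.23081861]), 'eef_rot': array([[-1.36001477e-04,  3.04873296e-01, -9.52392910e-01],
       [ 1.03267167e-03, -9.52392368e-01, -3.04873270e-01],
       [-9.99999458e-01, -1.02497239e-03, -1.85307247e-04]]), 'wrist_force': array([ 0.17791525,  0.52804225, -0.54260311]), 'torque': array([-0.00646563, -0.01388258, -0.03359115]), 'grip_width': 1.0011199661187773}
top {'fx': 436.3669689924973, 'fy': 436.3669689924973, 'cx': 311.4310700052471, 'cy': 204.481684212479, 'world_from_camera': array([[ 0.02479508,  0.98318058, -0.18094517,  0.39460674],
       [-0.99965407,  0.0259727 ,  0.00414131,  0.09028804],
       [ 0.00877129,  0.1807799 ,  0.98348447,  0.89400655],
       [ 0.        ,  0.        ,  0.        ,  1.        ]])}
side {'fx': 434.4372075653734, 'fy': 434.4372075653734, 'cx': 323.7491284957335, 'cy': 190.36887606358636, 'world_from_camera': array([[ 0.99903924,  0.03589789, -0.02513834,  0.52531267],
       [-0.03942011,  0.4854684 , -0.87336504, -0.55378939],
       [-0.01914809,  0.8735169 ,  0.48641708,  0.47083656],
       [ 0.        ,  0.        ,  0.        ,  1.        ]])}
```

View pics/top0.png

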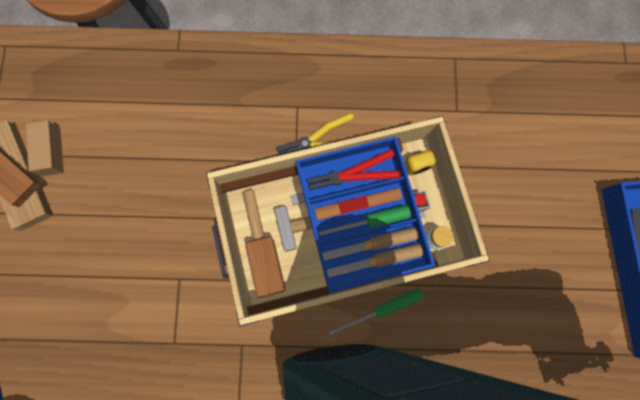

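View pics/side0.png

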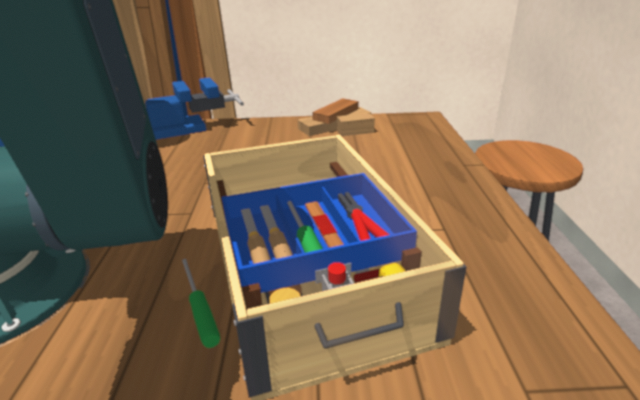

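The top view shows the chest with outer rim corners near (208,174), (440,118), (488,260) and (240,325). The till lies toward the right, the red button is near (421,200), the tape near (421,160) and the jar near (441,237). The side view shows the button near (337,272).

```bash
cat > h.py <<'E'
import numpy as np,cv2
def ray(m,u,v):
    d=np.array([(u-m['cx'])/m['fx'],-(v-m['cy'])/m['fy'],-1.]); T=m['world_from_camera']
    d=T[:3,:3]@d; return T[:3,3],d/np.linalg.norm(d)
def plane(m,u,v,z):
    o,d=ray(m,u,v); return o+d*(z-o[2])/d[2]
def tri(a,b):
    A=np.zeros((3,3));y=np.zeros(3)
    for o,d in(a,b):
        P=np.eye(3)-np.outer(d,d);A+=P;y+=P@o
    p=np.linalg.solve(A,y); return p,[np.linalg.norm((np.eye(3)-np.outer(d,d))@(p-o)) for o,d in(a,b)]
def proj(m,p):
    T=m['world_from_camera'];c=T[:3,:3].T@(np.asarray(p)-T[:3,3]); return m['cx']+m['fx']*c[0]/-c[2], m['cy']-m['fy']*c[1]/-c[2]
E
python3 - <<'E'
from h import *
from workcell import r
t=cv2.imread('pics/top0.png');s=cv2.imread('pics/side0.png')
cv2.imwrite('pics/tz.png',cv2.resize(t[100:340,195:500],None,fx=2.5,fy=2.5,interpolation=cv2.INTER_CUBIC))
cv2.imwrite('pics/sz.png',cv2.resize(s[230:400,205:475],None,fx=2.9,fy=2.9,interpolation=cv2.INTER_CUBIC))
mt,ms=r.camera_model('top'),r.camera_model('side')
for im,n in((t,'t'),(s,'s')):
    h=cv2.cvtColor(im,cv2.COLOR_BGR2HSV)
    k=(((h[...,0]<6)|(h[...,0]>174))&(h[...,1]>170)&(h[...,2]>90)).astype(np.uint8)
    _,_,st,c=cv2.connectedComponentsWithStats(k)
    print(n,[(x.tolist(),y.round(1)) for x,y in zip(st,c) if x[4]>15][1:])
for c in[(208,174),(440,118),(488,260),(240,325)]:print(plane(mt,*c,.14))
E
```

```text
t [([338, 150, 62, 31, 752], array([369.2, 169.5])), ([416, 194, 10, 12, 98], array([420.5, 199.3])), ([339, 197, 30, 16, 299], array([353.1, 204.4]))]
s [([352, 209, 35, 30, 483], array([365.3, 224.9])), ([314, 214, 21, 21, 242], array([323.9, 224.4])), ([328, 263, 17, 21, 297], array([336.4, 272.7]))]
[0.58350566 0.27211309 0.14      ]
[ 0.70025764 -0.14389638  0.14      ]
[ 0.44414245 -0.21940814  0.14      ]
[0.32564037 0.20127339 0.14      ]
```

View pics/tz.png

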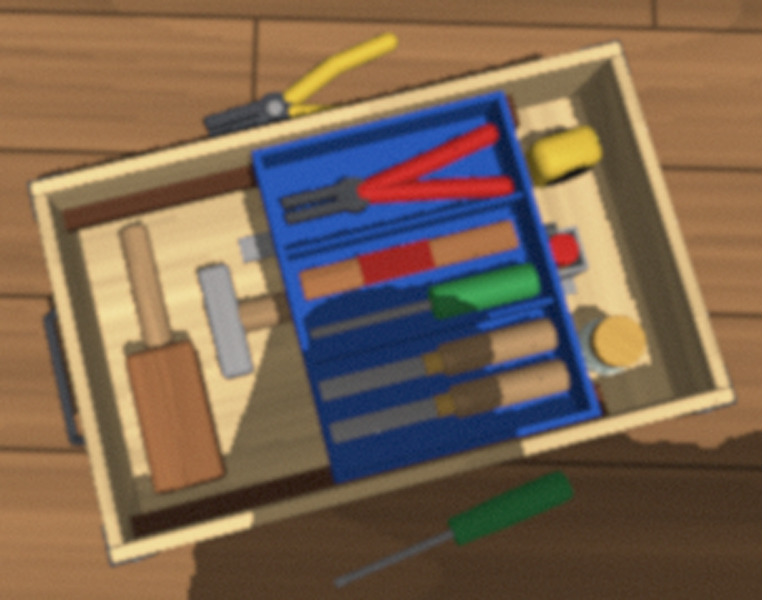

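View pics/sz.png

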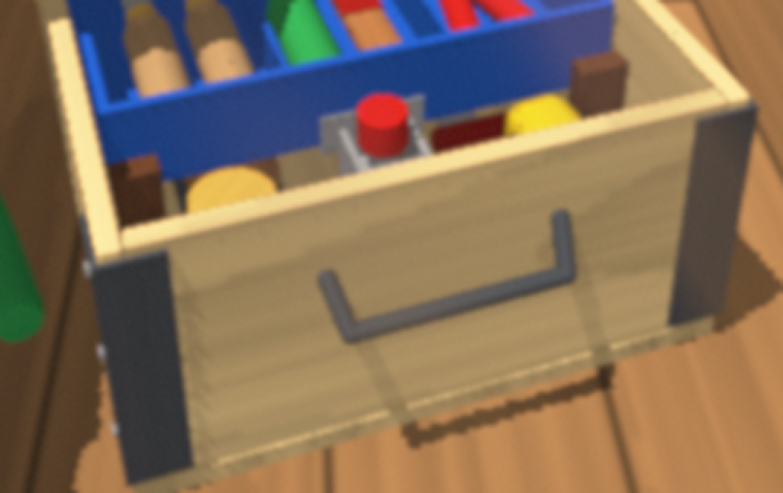

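Run:
```python
from h import *
from workcell import r
mt,ms=r.camera_model('top'),r.camera_model('side')
T=lambda u,v:(u/2.5+195,v/2.5+100)
S=lambda u,v:(u/2.9+205,v/2.9+230)
print('btn side z.111',plane(ms,*S(383,108),.111),'top mask z.108',plane(mt,421.5,200,.108))
print('tri',tri(ray(mt,421.5,200),ray(ms,336.7,269)))
# chest corners from zoom outer
P=[plane(mt,*T(*c),.14)[:2] for c in[(31,184),(618,42),(735,398),(113,563)]]
P=np.array(P);print(P)
c=P.mean(0);ex=(P[0]+P[3]-P[1]-P[2]);print('len',np.linalg.norm(ex)/2,np.linalg.norm(P[0]+P[1]-P[2]-P[3])/2);ex/=np.linalg.norm(ex)
print('c',c,'ex',ex,'button pred',c-.1445*ex)
print('side corner check',[plane(ms,*S(*q),.14) for q in[(752,98),(100,257)]])
print('till tail rim top',[plane(mt,*T(*q),.13) for q in[(501,95),(600,412)]],'tail mid', c-.1295*ex)
# tape, jar centre top
print('jar',plane(mt,*T(620,341),.102),'tape',plane(mt,*T(567,152),.104))
```

```text
btn side z.111 [ 0.553029   -0.11280449  0.111     ] top mask z.108 [ 0.55294291 -0.1151801   0.108     ]
tri (array([ 0.55250441, -0.11472887,  0.10973878]), [np.float64(8.68297103216908e-05), np.float64(8.682971032164676e-05)])
[[ 0.58420763  0.27322566]
 [ 0.70269097 -0.14799686]
 [ 0.44555813 -0.22120378]
 [ 0.3253256   0.20092246]]
len 0.4382414822896577 0.26806927166144034
c [0.51444558 0.02623687] ex [-0.27235655  0.9621964 ] button pred [ 0.5538011  -0.11280051]
side corner check [array([ 0.70219494, -0.15148013,  0.14      ]), array([ 0.44524132, -0.22424067,  0.14      ])]
till tail rim top [array([ 0.66322409, -0.0638697 ,  0.13      ]), array([ 0.43414644, -0.13056998,  0.13      ])] tail mid [ 0.54971576 -0.09836757]
jar [ 0.4874312  -0.15466597  0.102     ] tape [ 0.6288898  -0.11835902  0.104     ]
```

Call:
{"method": "move_arm", "body": {"moves": [{"hand": 0, "y": -1.2, "z": -2.4}, {"hand": 0, "y": -1.2, "z": -2.4}, {"hand": 0, "y": -1.2, "z": -2.4}, {"hand": 0, "y": -1.2, "z": -2.4}, {"hand": 0, "y": -1.2, "z": -2.4}, {"hand": 0, "y": -1.2, "z": -2.4}, {"hand": 0, "y": -1.2, "z": -2.4}, {"hand": 0, "y": -1.2, "z": -2.4}, {"hand": 0, "y": -1.2, "z": -2.4}, {"hand": 0, "y": -1.2, "z": -2.4}, {"hand": 0, "y": -1.2, "z": -2.4}, {"hand": 0, "y": -1.2, "z": -2.4}, {"hand": 0, "y": -1.2, "z": -2.4}, {"hand": 0, "y": -1.2, "z": -2.4}, {"hand": 0, "y": -1.2, "z": -2.4}, {"hand": 0, "y": -1.2, "z": -2.4}]}}

```text
validation failed for argument at $.mo...
```

Call:
{"method": "move_arm", "body": {"moves": [{"x": 0, "y": -1.2, "z": -2.4, "wx": 0, "wy": 0, "wz": 0, "hand": 0}, {"x": 0, "y": -1.2, "z": -2.4, "wx": 0, "wy": 0, "wz": 0, "hand": 0}]}}

```text
clock: 0.3
tool_pos: [0.1985, -0.4621, 0.2308]
eef_rot: [[-0.0, 0.304, -0.953], [0.001, -0.953, -0.304], [-1.0, -0.001, -0.0]]
wrist_force: [0.6, 0.0, -0.2]
grip_width: 0.691
```

Call:
{"method": "move_arm", "body": {"moves": [{"x": 0, "y": -1.5, "z": -3.1, "wx": 0, "wy": 0, "wz": 0, "hand": 0}, {"x": 0, "y": -1.5, "z": -3.1, "wx": 0, "wy": 0, "wz": 0, "hand": 0}, {"x": 0, "y": -1.5, "z": -3.1, "wx": 0, "wy": 0, "wz": 0, "hand": 0}, {"x": 0, "y": -1.5, "z": -3.1, "wx": 0, "wy": 0, "wz": 0, "hand": 0}, {"x": 0, "y": -1.5, "z": -3.1, "wx": 0, "wy": 0, "wz": 0, "hand": 0}, {"x": 0, "y": -1.5, "z": -3.1, "wx": 0, "wy": 0, "wz": 0, "hand": 0}, {"x": 0, "y": -1.5, "z": -3.1, "wx": 0, "wy": 0, "wz": 0, "hand": 0}, {"x": 0, "y": -1.5, "z": -3.1, "wx": 0, "wy": 0, "wz": 0, "hand": 0}, {"x": 0, "y": -1.5, "z": -3.1, "wx": 0, "wy": 0, "wz": 0, "hand": 0}, {"x": 0, "y": -1.5, "z": -3.1, "wx": 0, "wy": 0, "wz": 0, "hand": 0}, {"x": 0, "y": -1.5, "z": -3.1, "wx": 0, "wy": 0, "wz": 0, "hand": 0}, {"x": 0, "y": -1.5, "z": -3.1, "wx": 0, "wy": 0, "wz": 0, "hand": 0}, {"x": 0, "y": -1.5, "z": -3.1, "wx": 0, "wy": 0, "wz": 0, "hand": 0}, {"x": 0, "y": -1.5, "z": -3.1, "wx": 0, "wy": 0, "wz": 0, "hand": 0}]}}

```text
clock: 1.7
tool_pos: [0.5485, -0.129, 0.231]
eef_rot: [[-0.0, 0.305, -0.952], [0.0, -0.952, -0.305], [-1.0, -0.0, 0.0]]
wrist_force: [0.4, -0.8, 0.2]
grip_width: -0.002
```

Call:
{"method": "move_arm", "body": {"moves": [{"x": 0, "y": 0, "z": 0, "wx": -0.14, "wy": 0, "wz": 0, "hand": 0}, {"x": 0, "y": 0, "z": 0, "wx": -0.14, "wy": 0, "wz": 0, "hand": 0}, {"x": 0, "y": 0, "z": 0, "wx": -0.14, "wy": 0, "wz": 0, "hand": 0}, {"x": 0, "y": 0, "z": 0, "wx": -0.14, "wy": 0, "wz": 0, "hand": 0}, {"x": 0, "y": 0, "z": 0, "wx": -0.14, "wy": 0, "wz": 0, "hand": 0}, {"x": 0, "y": 0, "z": 0, "wx": -0.14, "wy": 0, "wz": 0, "hand": 0}, {"x": 0, "y": 0, "z": 0, "wx": -0.14, "wy": 0, "wz": 0, "hand": 0}, {"x": 0, "y": 0, "z": 0, "wx": -0.14, "wy": 0, "wz": 0, "hand": 0}, {"x": 0, "y": 0, "z": 0, "wx": -0.14, "wy": 0, "wz": 0, "hand": 0}, {"x": 0, "y": 0, "z": 0, "wx": -0.14, "wy": 0, "wz": 0, "hand": 0}, {"x": 0, "y": 0, "z": 0, "wx": -0.14, "wy": 0, "wz": 0, "hand": 0}, {"x": 0, "y": 0, "z": 0, "wx": 0, "wy": 0, "wz": 0, "hand": 0}]}}

```text
clock: 2.9
tool_pos: [0.5476, -0.1302, 0.231]
eef_rot: [[-0.001, 0.961, 0.278], [0.0, 0.278, -0.961], [-1.0, -0.001, -0.0]]
wrist_force: [0.2, 1.1, -0.1]
grip_width: 0.003
```

Run:
```python
from h import *
from workcell import r
s=r.sense();print(s['clock'],s['tool_pos'],s['eef_rot'].round(4),s['joint_positions'].round(3))
c=np.array([-.2724,.9622,0]);print('tool z.c',s['eef_rot'][:,2]@c,'y.c',s['eef_rot'][:,1]@c, 'wrist_f',s['wrist_force'])
m=r.camera_model('wrist');print(m)
cv2.imwrite('pics/w1.png',r.snapshot('wrist'))
cv2.imwrite('pics/s1.png',r.snapshot('side'))
```

```text
2.9 [ 0.54762282 -0.13015186  0.23100061] [[-6.000e-04  9.607e-01  2.776e-01]
 [ 2.000e-04  2.776e-01 -9.607e-01]
 [-1.000e+00 -5.000e-04 -4.000e-04]] [-0.378  0.329  0.048  1.29  -0.     0.911]
tool z.c -1.0000003359016605 y.c 0.005457601624801591 wrist_f [ 0.2209172   1.07998272 -0.09326477]
{'fx': 309.70691628693146, 'fy': 309.70691628693146, 'cx': 317.90039321169314, 'cy': 202.13413105143843, 'world_from_camera': array([[ 0.9605485 , -0.26481221, -0.08497685,  0.52437353],
       [ 0.27811019,  0.91335275,  0.29739114, -0.0540737 ],
       [-0.00113897, -0.30929154,  0.95096659,  0.37335434],
       [ 0.        ,  0.        ,  0.        ,  1.        ]])}
```

View pics/w1.png

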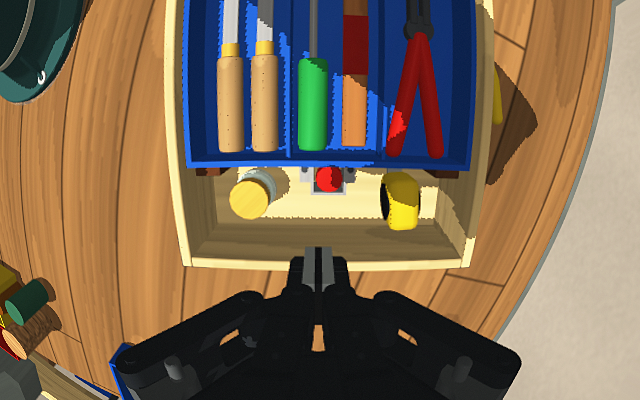

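View pics/s1.png

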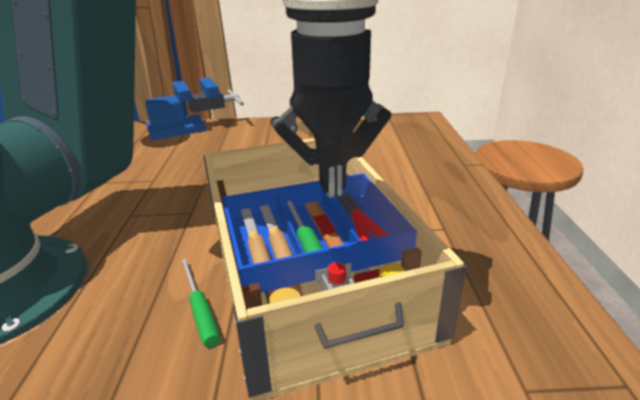

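The wrist view shows the button near (329,179), just clear of the till tail rim near row 167, with the jar near (250,198) and the tape near (402,200). The fingers are shut and square to the chest.

```bash
cat >> h.py <<'E'
def fray(m,u,v):
    a,b=u-m['cx'],v-m['cy'];rr=np.hypot(a,b);th=rr/m['fx']
    d=np.array([np.sin(th)*a/rr,-np.sin(th)*b/rr,-np.cos(th)]);T=m['world_from_camera']
    return T[:3,3],T[:3,:3]@d
def fplane(m,u,v,z):
    o,d=fray(m,u,v);return o+d*(z-o[2])/d[2]
def toolrel(r,p):
    s=r.sense();return s['eef_rot'].T@(np.asarray(p)-s['tool_pos'])*100
E
python3 - <<'E'
from h import *
from workcell import r
w=cv2.imread('pics/w1.png');m=r.camera_model('wrist')
cv2.imwrite('pics/w1z.png',cv2.resize(w[145:225,225:435],None,fx=3.8,fy=3.8,interpolation=cv2.INTER_CUBIC))
h=cv2.cvtColor(w,cv2.COLOR_BGR2HSV)
k=(((h[...,0]<6)|(h[...,0]>174))&(h[...,1]>170)&(h[...,2]>90)).astype(np.uint8);k[:160]=0;k[195:]=0
_,_,st,c=cv2.connectedComponentsWithStats(k);print(st[1:],c[1:])
u,v=c[1:][st[1:,4].argmax()]
p=fplane(m,u,v,.111);print(p,toolrel(r,p))
s=cv2.imread('pics/side0.png');ms=r.camera_model('side')
print(tri(fray(m,u,v),ray(ms,337.1,267.2)))
mt=r.camera_model('top')
print('rim',[ (fplane(m,u,vv,.13),toolrel(r,fplane(m,u,vv,.13))) for u,vv in((240,166.5),(330,167),(420,168))])
E
```

```text
[[316 167  27  25 540]] [[328.45740741 178.62777778]]
[ 0.55085521 -0.11294997  0.111     ] [12.01074767  0.77657122 -1.56861222]
(array([ 0.55196067, -0.1129435 ,  0.11106048]), [np.float64(0.0011061722471934724), np.float64(0.0011061722471933583)])
rim [(array([ 0.47661812, -0.11808717,  0.13      ]), array([10.11332862, -6.50859904, -3.08896122])), (array([ 0.54747624, -0.09912097,  0.13      ]), array([10.11108276,  0.82600772, -2.99178311])), (array([ 0.61966176, -0.07848498,  0.13      ]), array([10.10881515,  8.33368179, -3.01930263]))]
```

View pics/w1z.png

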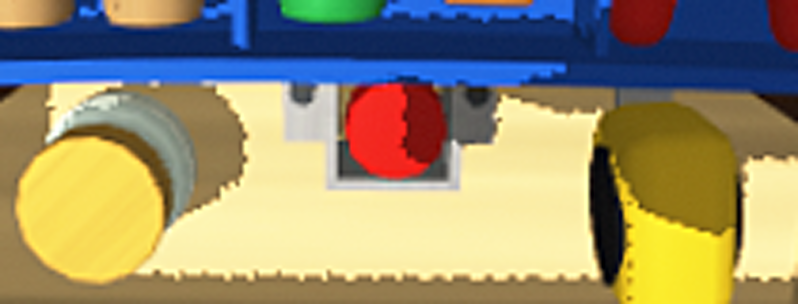

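Call:
{"method": "move_arm", "body": {"moves": [{"x": 0, "y": 0.4, "z": -0.7, "wx": 0, "wy": 0, "wz": 0, "hand": 0}, {"x": 0, "y": 0.4, "z": -0.8, "wx": 0, "wy": 0, "wz": 0, "hand": 0}, {"x": 2, "y": 0, "z": 0, "wx": 0, "wy": 0, "wz": 0, "hand": 0}, {"x": 2, "y": 0, "z": 0, "wx": 0, "wy": 0, "wz": 0, "hand": 0}, {"x": 2, "y": 0, "z": 0, "wx": 0, "wy": 0, "wz": 0, "hand": 0}, {"x": 2, "y": 0, "z": 0, "wx": 0, "wy": 0, "wz": 0, "hand": 0}, {"x": 2, "y": 0, "z": 0, "wx": 0, "wy": 0, "wz": 0, "hand": 0}, {"x": 1, "y": 0, "z": 0, "wx": 0, "wy": 0, "wz": 0, "hand": 0}, {"x": 0.4, "y": 0, "z": 0, "wx": 0, "wy": 0, "wz": 0, "hand": 0}, {"x": 0, "y": 0, "z": 0, "wx": 0, "wy": 0, "wz": 0, "hand": 0}]}}

```text
clock: 4.0
tool_pos: [0.5514, -0.1133, 0.1174]
eef_rot: [[-0.0, 0.961, 0.275], [0.0, 0.275, -0.961], [-1.0, -0.0, -0.0]]
wrist_force: [-1.5, 0.2, 0.6]
grip_width: 0.003
```

Run:
```python
from h import *
from workcell import r
s=r.sense();print(s['clock'],s['tool_pos'],s['wrist_force'])
print(toolrel(r,[.552,-.113,.111]))
w=r.snapshot('wrist');cv2.imwrite('pics/w2.png',cv2.resize(w[130:330,170:470],None,fx=2.6,fy=2.6))
w=r.snapshot('side');cv2.imwrite('pics/s2.png',cv2.resize(w[200:330,250:430],None,fx=4,fy=4))
```

```text
4.0 [ 0.55141957 -0.11332531  0.11740151] [-1.45215127  0.1869183   0.63395997]
[ 0.64014784  0.06479977 -0.01522657]
```

View pics/w2.png

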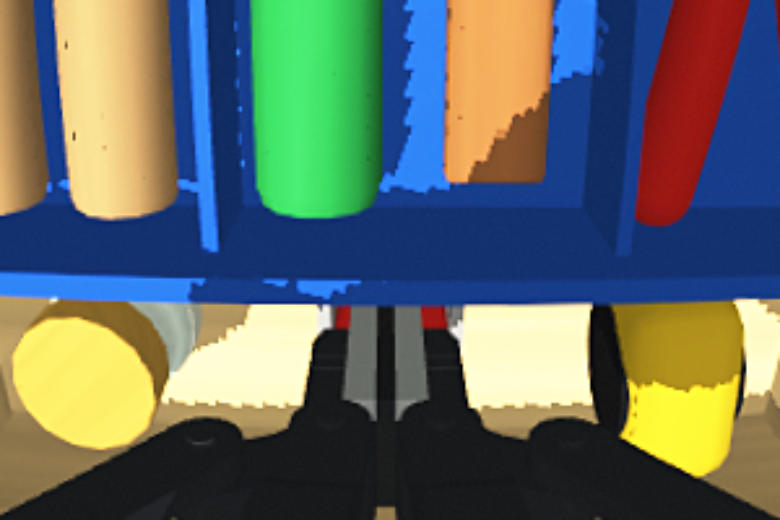

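View pics/s2.png

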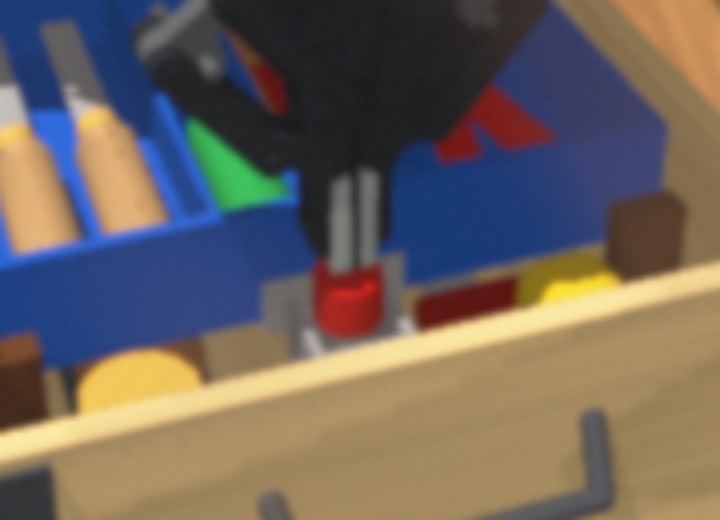

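The fingertips are centred over the button with air to the tail wall and clear of the jar and tape. Next I press.

Call:
{"method": "move_arm", "body": {"moves": [{"x": 0.4, "y": 0, "z": 0, "wx": 0, "wy": 0, "wz": 0, "hand": 0}, {"x": 0.4, "y": 0, "z": 0, "wx": 0, "wy": 0, "wz": 0, "hand": 0}, {"x": 0.3, "y": 0, "z": 0, "wx": 0, "wy": 0, "wz": 0, "hand": 0}, {"x": 0.2, "y": 0, "z": 0, "wx": 0, "wy": 0, "wz": 0, "hand": 0}, {"x": 0.1, "y": 0, "z": 0, "wx": 0, "wy": 0, "wz": 0, "hand": 0}, {"x": 0, "y": 0, "z": 0, "wx": 0, "wy": 0, "wz": 0, "hand": 0}, {"x": 0, "y": 0, "z": 0, "wx": 0, "wy": 0, "wz": 0, "hand": 0}]}}

```text
clock: 4.8
tool_pos: [0.5516, -0.1137, 0.1035]
eef_rot: [[0.001, 0.961, 0.275], [-0.0, 0.275, -0.961], [-1.0, 0.001, 0.0]]
wrist_force: [3.4, -0.6, 3.6]
grip_width: 0.002
```

Run:
```python
from h import *
from workcell import r
s=r.sense();print(s['clock'],s['tool_pos'],s['wrist_force'])
print(toolrel(r,[.552,-.113,.111]))
w=r.snapshot('side');cv2.imwrite('pics/s3.png',cv2.resize(w[200:330,250:430],None,fx=4,fy=4))
```

```text
4.8 [ 0.55160831 -0.11371162  0.1035103 ] [ 3.43336699 -0.60610639  3.63098747]
[-0.74896215  0.05765489 -0.05732439]
```

View pics/s3.png

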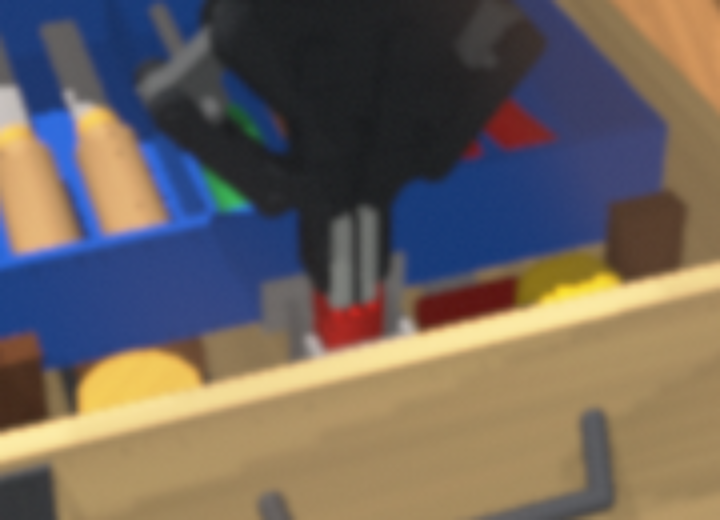

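The button is down about 7.5 mm, and the upward force of 3.6 N fits the spring. Next I push toward the till.

Call:
{"method": "move_arm", "body": {"moves": [{"x": 0.05, "y": 0, "z": -0.1, "wx": 0, "wy": 0, "wz": 0, "hand": 0}, {"x": 0, "y": 0, "z": -0.1, "wx": 0, "wy": 0, "wz": 0, "hand": 0}, {"x": 0, "y": 0, "z": -0.1, "wx": 0, "wy": 0, "wz": 0, "hand": 0}, {"x": 0, "y": 0, "z": -0.1, "wx": 0, "wy": 0, "wz": 0, "hand": 0}, {"x": 0, "y": 0, "z": -0.1, "wx": 0, "wy": 0, "wz": 0, "hand": 0}, {"x": 0, "y": 0, "z": -0.1, "wx": 0, "wy": 0, "wz": 0, "hand": 0}, {"x": 0, "y": 0, "z": -0.1, "wx": 0, "wy": 0, "wz": 0, "hand": 0}, {"x": 0, "y": 0, "z": -0.1, "wx": 0, "wy": 0, "wz": 0, "hand": 0}]}}

```text
clock: 5.65
tool_pos: [0.5493, -0.1066, 0.1028]
eef_rot: [[0.0, 0.961, 0.275], [-0.002, 0.275, -0.961], [-1.0, -0.0, 0.002]]
wrist_force: [1.4, -9.0, 0.5]
grip_width: 0.001
```

Call:
{"method": "move_arm", "body": {"moves": [{"x": 0, "y": 0, "z": -0.1, "wx": 0, "wy": 0, "wz": 0, "hand": 0}, {"x": 0, "y": 0, "z": -0.1, "wx": 0, "wy": 0, "wz": 0, "hand": 0}, {"x": 0, "y": 0, "z": -0.1, "wx": 0, "wy": 0, "wz": 0, "hand": 0}, {"x": 0, "y": 0, "z": -0.1, "wx": 0, "wy": 0, "wz": 0, "hand": 0}]}}

```text
clock: 6.05
tool_pos: [0.5482, -0.1028, 0.1028]
eef_rot: [[0.0, 0.961, 0.275], [-0.002, 0.275, -0.961], [-1.0, -0.0, 0.002]]
wrist_force: [3.3, -8.8, -0.1]
grip_width: -0.005
```

Run:
```python
from h import *
from workcell import r
s=r.sense();print(s['clock'],s['tool_pos'],s['wrist_force'])
w=r.snapshot('side');cv2.imwrite('pics/s4.png',cv2.resize(w[200:330,250:430],None,fx=4,fy=4))
w=r.snapshot('wrist');cv2.imwrite('pics/w4.png',cv2.resize(w[130:330,170:470],None,fx=2.6,fy=2.6))
```

```text
6.05 [ 0.54820085 -0.10276974  0.10278278] [ 3.25678212 -8.75561209 -0.05279296]
```

View pics/s4.png

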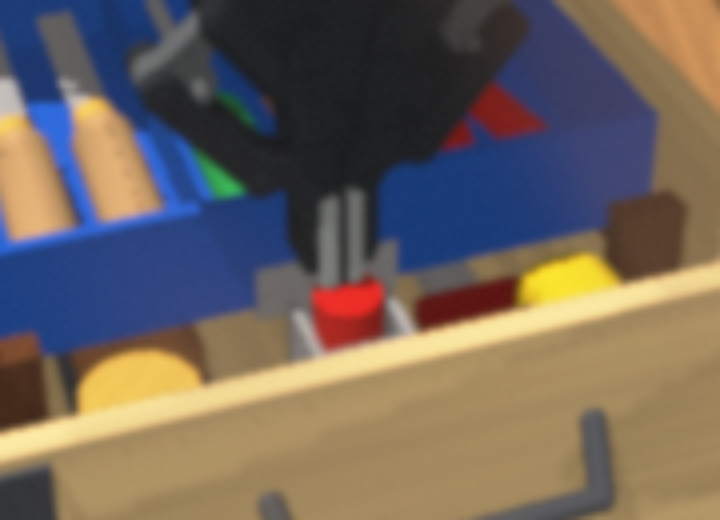

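View pics/w4.png

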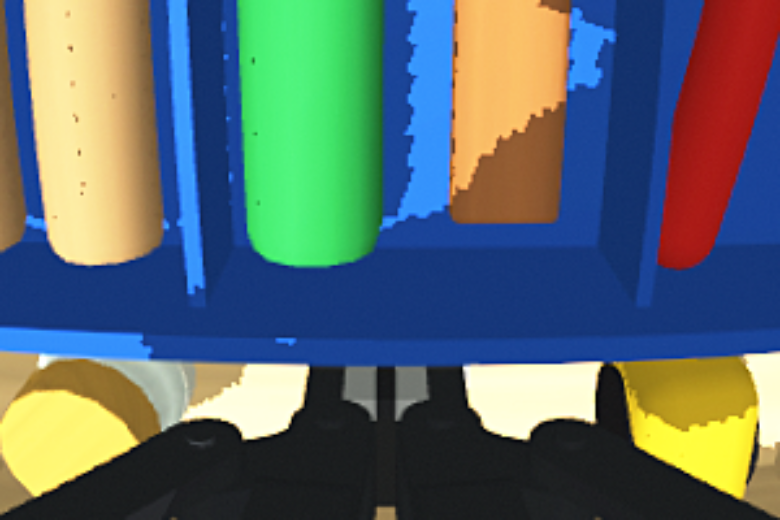

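The till is sliding with a push of about 9 N, and the button is still down under the fingertip. I continue along the runners.

Call:
{"method": "move_arm", "body": {"moves": [{"x": 0, "y": 0, "z": -0.2, "wx": 0, "wy": 0, "wz": 0, "hand": 0}, {"x": 0, "y": 0, "z": -0.3, "wx": 0, "wy": 0, "wz": 0, "hand": 0}, {"x": 0, "y": 0, "z": -0.4, "wx": 0, "wy": 0, "wz": 0, "hand": 0}, {"x": 0, "y": 0, "z": -0.5, "wx": 0, "wy": 0, "wz": 0, "hand": 0}, {"x": 0, "y": 0, "z": -0.6, "wx": 0, "wy": 0, "wz": 0, "hand": 0}, {"x": 0, "y": 0, "z": -0.7, "wx": 0, "wy": 0, "wz": 0, "hand": 0}, {"x": 0, "y": 0, "z": -0.7, "wx": 0, "wy": 0, "wz": 0, "hand": 0}, {"x": 0, "y": 0, "z": -0.7, "wx": 0, "wy": 0, "wz": 0, "hand": 0}, {"x": 0, "y": 0, "z": -0.7, "wx": 0, "wy": 0, "wz": 0, "hand": 0}, {"x": 0, "y": 0, "z": -0.7, "wx": 0, "wy": 0, "wz": 0, "hand": 0}, {"x": 0, "y": 0, "z": -0.7, "wx": 0, "wy": 0, "wz": 0, "hand": 0}, {"x": 0, "y": 0, "z": -0.7, "wx": 0, "wy": 0, "wz": 0, "hand": 0}, {"x": 0, "y": 0, "z": -0.7, "wx": 0, "wy": 0, "wz": 0, "hand": 0}, {"x": 0, "y": 0, "z": -0.7, "wx": 0, "wy": 0, "wz": 0, "hand": 0}, {"x": 0, "y": 0, "z": -0.7, "wx": 0, "wy": 0, "wz": 0, "hand": 0}, {"x": 0, "y": 0, "z": -0.7, "wx": 0, "wy": 0, "wz": 0, "hand": 0}, {"x": 0, "y": 0, "z": -0.7, "wx": 0, "wy": 0, "wz": 0, "hand": 0}, {"x": 0, "y": 0, "z": -0.5, "wx": 0, "wy": 0, "wz": 0, "hand": 0}, {"x": 0, "y": 0, "z": -0.3, "wx": 0, "wy": 0, "wz": 0, "hand": 0}]}}

```text
clock: 8.05
tool_pos: [0.5172, 0.0053, 0.1028]
eef_rot: [[0.0, 0.961, 0.275], [-0.001, 0.275, -0.961], [-1.0, -0.0, 0.001]]
wrist_force: [2.8, -8.4, 2.1]
grip_width: 0.001
```

Run:
```python
from h import *
from workcell import r
s=r.sense();print(s['clock'],s['tool_pos'],s['wrist_force'])
cv2.imwrite('pics/s5.png',r.snapshot('side'))
w=r.snapshot('top');cv2.imwrite('pics/t5.png',cv2.resize(w[100:340,195:500],None,fx=2.5,fy=2.5))
ex=np.array([-.2735,.9615]);print('remaining finger to stop est (cm)',((np.array([.5145,.0262])+.02*ex-s['tool_pos'][:2])@ex-.011)*100)
```

```text
8.05 [0.51721384 0.00533394 0.10279114] [ 2.83229388 -8.39976543  2.05015369]
remaining finger to stop est (cm) 2.9790639152863623
```

View pics/s5.png

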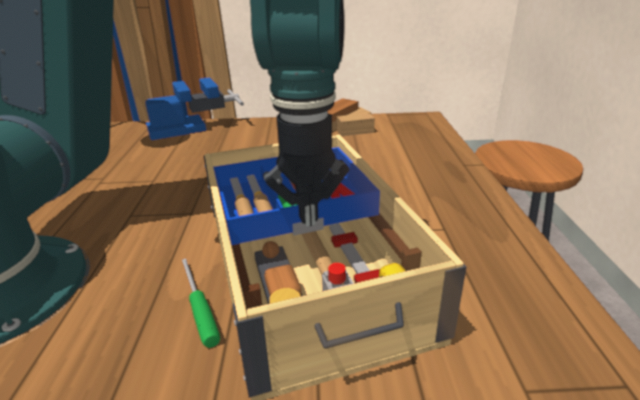

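View pics/t5.png

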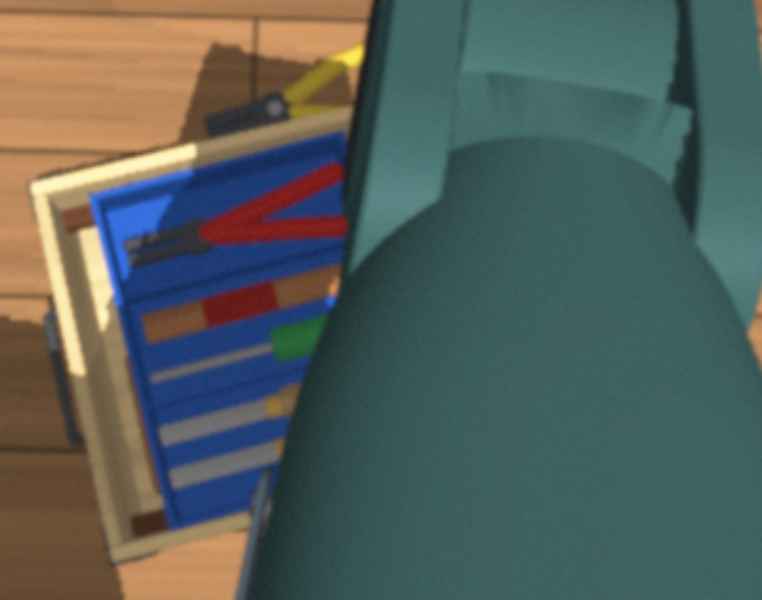

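The till runs straight, the button has sprung up, and about 29 mm remain. I slow down toward the wall.

Call:
{"method": "move_arm", "body": {"moves": [{"x": 0, "y": 0, "z": -0.3, "wx": 0, "wy": 0, "wz": 0, "hand": 0}, {"x": 0, "y": 0, "z": -0.4, "wx": 0, "wy": 0, "wz": 0, "hand": 0}, {"x": 0, "y": 0, "z": -0.4, "wx": 0, "wy": 0, "wz": 0, "hand": 0}, {"x": 0, "y": 0, "z": -0.4, "wx": 0, "wy": 0, "wz": 0, "hand": 0}, {"x": 0, "y": 0, "z": -0.4, "wx": 0, "wy": 0, "wz": 0, "hand": 0}, {"x": 0, "y": 0, "z": -0.3, "wx": 0, "wy": 0, "wz": 0, "hand": 0}, {"x": 0, "y": 0, "z": -0.2, "wx": 0, "wy": 0, "wz": 0, "hand": 0}, {"x": 0, "y": 0, "z": -0.1, "wx": 0, "wy": 0, "wz": 0, "hand": 0}, {"x": 0, "y": 0, "z": -0.1, "wx": 0, "wy": 0, "wz": 0, "hand": 0}]}}

```text
clock: 9.05
tool_pos: [0.5101, 0.03, 0.1027]
eef_rot: [[0.0, 0.961, 0.275], [-0.002, 0.275, -0.961], [-1.0, -0.0, 0.002]]
wrist_force: [2.5, -8.4, 1.3]
grip_width: -0.0
```

Call:
{"method": "move_arm", "body": {"moves": [{"x": 0, "y": 0, "z": -0.1, "wx": 0, "wy": 0, "wz": 0, "hand": 0}, {"x": 0, "y": 0, "z": -0.1, "wx": 0, "wy": 0, "wz": 0, "hand": 0}]}}

```text
clock: 9.25
tool_pos: [0.5096, 0.0319, 0.1028]
eef_rot: [[0.0, 0.961, 0.275], [-0.002, 0.275, -0.961], [-1.0, -0.0, 0.002]]
wrist_force: [2.1, -8.3, 1.8]
grip_width: 0.004
```

Call:
{"method": "move_arm", "body": {"moves": [{"x": 0, "y": 0, "z": -0.1, "wx": 0, "wy": 0, "wz": 0, "hand": 0}, {"x": 0, "y": 0, "z": -0.1, "wx": 0, "wy": 0, "wz": 0, "hand": 0}]}}

```text
clock: 9.45
tool_pos: [0.5091, 0.0329, 0.1028]
eef_rot: [[0.0, 0.962, 0.275], [-0.004, 0.275, -0.962], [-1.0, -0.001, 0.004]]
wrist_force: [1.8, -21.0, 3.0]
grip_width: -0.001
```

Run:
```python
from h import *
from workcell import r
s=r.sense();print(s['clock'],s['tool_pos'],s['wrist_force'])
w=r.snapshot('top');cv2.imwrite('pics/t6.png',cv2.resize(w[150:340,195:345],None,fx=3.1,fy=3.1))
```

```text
9.45 [0.50905267 0.03291589 0.10277332] [  1.7549133  -20.99261673   2.95442236]
```

View pics/t6.png

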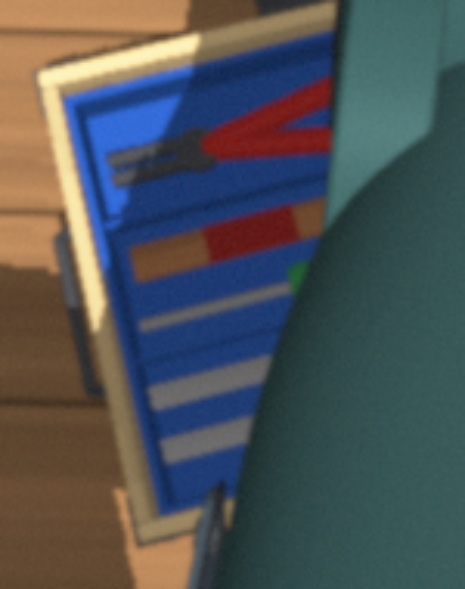

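The push force jumped from 8 to 21 N, so the till is on the far wall. I give one small extra nudge, then back off, rise and move clear.

Call:
{"method": "move_arm", "body": {"moves": [{"x": 0, "y": 0, "z": -0.05, "wx": 0, "wy": 0, "wz": 0, "hand": 0}, {"x": 0, "y": 0, "z": 0, "wx": 0, "wy": 0, "wz": 0, "hand": 0}, {"x": 0, "y": 0, "z": 0, "wx": 0, "wy": 0, "wz": 0, "hand": 0}]}}

```text
clock: 9.8
tool_pos: [0.5088, 0.0329, 0.1028]
eef_rot: [[-0.0, 0.962, 0.274], [-0.005, 0.274, -0.962], [-1.0, -0.002, 0.004]]
wrist_force: [2.0, -19.2, 2.9]
grip_width: -0.001
```

Call:
{"method": "move_arm", "body": {"moves": [{"x": 0, "y": 0, "z": 0.3, "wx": 0, "wy": 0, "wz": 0, "hand": 0}, {"x": 0, "y": 0, "z": 0.6, "wx": 0, "wy": 0, "wz": 0, "hand": 0}, {"x": 0, "y": 0, "z": 1.0, "wx": 0, "wy": 0, "wz": 0, "hand": 0}, {"x": -1, "y": 0, "z": 1.0, "wx": 0, "wy": 0, "wz": 0, "hand": 0}, {"x": -2, "y": 0, "z": 0, "wx": 0, "wy": 0, "wz": 0, "hand": 0}, {"x": -3, "y": 0, "z": 0, "wx": 0, "wy": 0, "wz": 0, "hand": 0}, {"x": -3, "y": 0, "z": 0, "wx": 0, "wy": 0, "wz": 0, "hand": 0}, {"x": -3, "y": 0, "z": 0, "wx": 0, "wy": 0, "wz": 0, "hand": 0}, {"x": -1, "y": 0, "z": 2, "wx": 0, "wy": 0, "wz": 0, "hand": 0}, {"x": 0, "y": 0, "z": 3, "wx": 0, "wy": 0, "wz": 0, "hand": 0}, {"x": 0, "y": 0, "z": 4, "wx": 0, "wy": 0, "wz": 0, "hand": 0}, {"x": 0, "y": 0, "z": 4, "wx": 0, "wy": 0, "wz": 0, "hand": 0}, {"x": 0, "y": 0, "z": 4, "wx": 0, "wy": 0, "wz": 0, "hand": 0}, {"x": 0, "y": 0, "z": 4, "wx": 0, "wy": 0, "wz": 0, "hand": 0}, {"x": 0, "y": 0, "z": 4, "wx": 0, "wy": 0, "wz": 0, "hand": 0}, {"x": 0, "y": 0, "z": 3, "wx": 0, "wy": 0, "wz": 0, "hand": 0}, {"x": 0, "y": 0, "z": 2, "wx": 0, "wy": 0, "wz": 0, "hand": 0}, {"x": 0, "y": 0, "z": 0, "wx": 0, "wy": 0, "wz": 0, "hand": 0}]}}

```text
clock: 11.6
tool_pos: [0.5993, -0.2843, 0.2325]
eef_rot: [[-0.0, 0.962, 0.273], [0.0, 0.273, -0.962], [-1.0, -0.0, -0.0]]
wrist_force: [-0.1, -0.6, 0.1]
grip_width: 0.001
```

Run:
```python
from h import *
from workcell import r
s=r.sense();print(s['clock'],s['tool_pos'],s['wrist_force'])
w=r.snapshot('top');cv2.imwrite('pics/t7.png',cv2.resize(w[100:340,195:500],None,fx=2.5,fy=2.5))
cv2.imwrite('pics/s7.png',r.snapshot('side'));cv2.imwrite('pics/w7.png',r.snapshot('wrist'))
```

```text
11.6 [ 0.59928102 -0.28434085  0.2324575 ] [-0.06097773 -0.61220104  0.05042897]
```

View pics/t7.png

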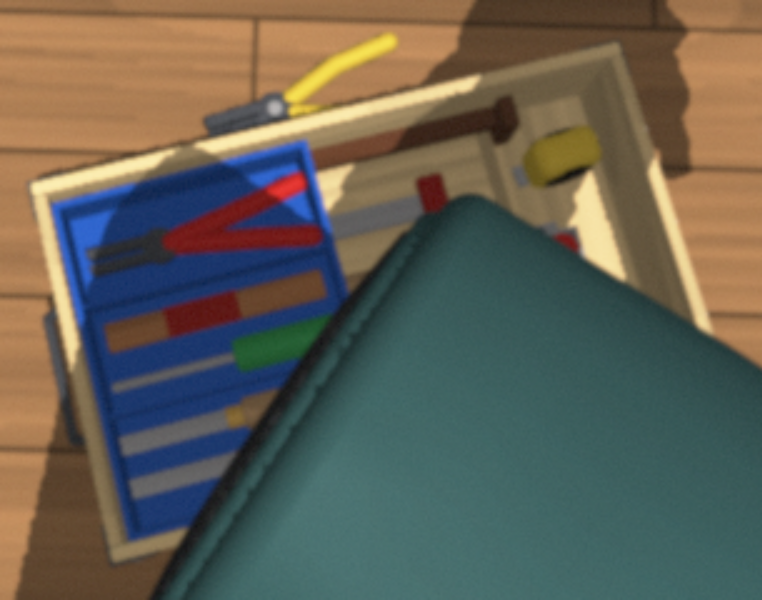

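View pics/s7.png

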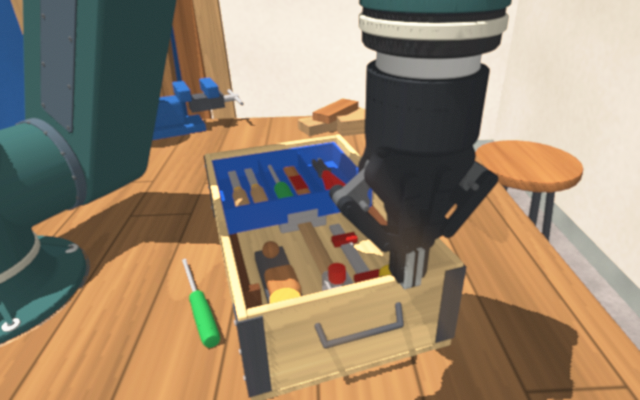

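View pics/w7.png

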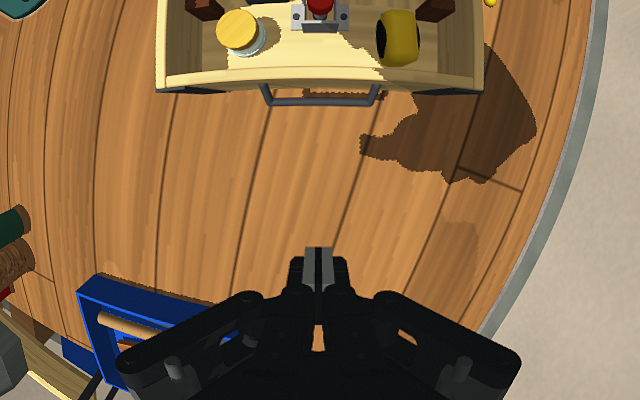

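Run:
```python
from h import *
from workcell import r
mt=r.camera_model('top');ex=np.array([-.2735,.9615]);c=np.array([.5138,.0262])
T=lambda u,v:(u/2.5+195,v/2.5+100)
P=lambda u,v,z:(plane(mt,*T(u,v),z)[:2]-c)@ex
print('front',P(52,208,.13),P(128,540,.13),'tail',P(306,143,.13),P(348,290,.13),'before tail',P(501,95,.13),P(600,412,.13))
t=cv2.imread('pics/t7.png');cv2.imwrite('pics/t7z.png',cv2.resize(t[160:580,20:380],None,fx=1.4,fy=1.4))
```

```text
front 0.20903496187293447 0.2080161990598964 tail 0.020385190866168135 0.018780086736604137 before tail -0.12746950510457242 -0.12894908611103234
```

View pics/t7z.png

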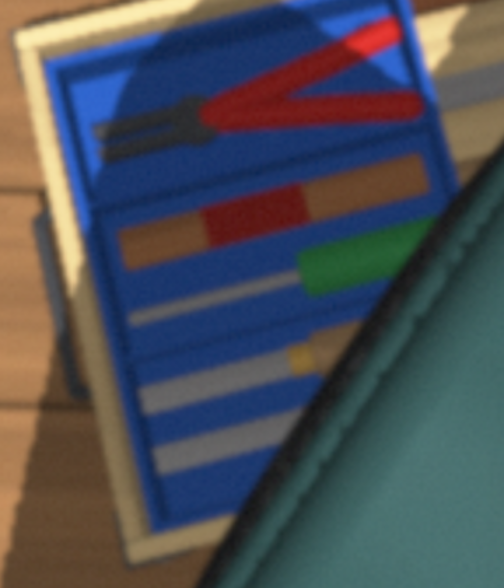

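The front rim is at chest x = 0.208–0.209 (wall at 0.210) and the tail at 0.019–0.020, so the till is square on the wall within the camera's error. Handing in.

Run:
```python
from workcell import r
print(r.finish_job())
```

```text
the job is handed in; nothing more can be done
None
```

The till now stands against the far end wall of the chest, still on its runners, and the job is handed in. It took about 11.7 s of the 35 s allowed.

- **Catch and push:** I held the red button about 8 mm down with the shut fingertips and pushed the till off the catch in the same stroke. I then pushed it along with about 9 N. At the far wall the force rose to about 21 N.
- **Till position:** The last top view puts the till's tail at chest x of about 0.019 to 0.020 m, against a target of 0.020. The front rim reads 0.208 to 0.209 m, against the wall at 0.210. Both are within the 2 mm camera calibration. The arm hid part of the tail edge, so the second tail point is less sure.
- **Other objects:** The button has sprung back up. The jar, tape measure, pliers and screwdriver look unmoved, judged by eye in the pictures rather than measured.
- **Robot:** It ended clear of everything, with a wrist force of about 0.6 N, which is in the noise.
- **Disagreements:** While pushing, the vertical force read between about 0 and 2 N, below the spring's expected 4 N. The button stayed visibly down until the lip had passed.

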